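# Clamp a half-bottle to the set gripping force

### The arm

A 7-joint arm with a two-finger parallel gripper is mounted at the origin on a cart in front of the work surface, level with it; the furniture and walls round the work are solid. World frame = base frame: x ahead of the robot, y to its left, z up, the work surface at z = 0. Lengths are in m, angles in rad, forces in N, time in s.
With the tool pointing down it reaches from about 0.4 to 0.85 m from the base axis. Payload 4.5 kg.
Tool frame: the origin (TCP) lies between the finger pads; the fingertips stand 11 mm ahead of it and the grasp point (between the pads) lies 8 mm behind it (r.tip_reach is the distance from the TCP to the fingertips, in m); x points along the fingers, y is the direction in which the jaws open and shut, and the axes are right-handed (so a half turn about x gives the same grasp; the last joint's range is limited). The gripper opens to 88 mm and grips with 3 to 60 N. Pads are 18 mm wide; open, the fingers measure 123 mm over their backs; the gripper's body (75 mm by 187 mm) begins 45 mm behind the grasp point.
Start: joints at [1.381, 0.689, -0.195, 1.565, 0.157, 0.902, -0.215], TCP at [0.139, -0.609, 0.25] pointing down, gripper open.
Joint ranges: [-3.01, 3.01], [-0.46, 2.08], [-1.47, 1.51], [0.13, 2.56], [-1, 4.14], [0.04, 2.09], [-2.66, 2.66]. Speed limits (rad/s): [2.57, 2.57, 3.14, 3.14, 3.14, 3.14, 3.14].

### API

Orientations are given as a unit quaternion [x, y, z, w].
In Python, from plant import r gives the robot as it stands.
- The arm moves only by the tool drive_tool, never from a script. Its argument "deltas" is a list of rows, each a list of 3 entries, a list of its own where there are three numbers: the turn, a rotation vector about the tool's x, y, z in degrees, then the shift along the tool's x, y, z in cm, then the finger opening in cm, from 0 to 8.81. A call has 1 to 12 rows; each row shifts and turns the commanded pose from where the row before left it, along the tool's axes as they then stand; what a row does not reach is not made up. A row lasts 1/12 s, in which the tool goes at most 41.7 mm and 7.16 degrees, less where a joint would pass 70% of its speed; a pose out of reach is approached as far as the arm can. A call is refused whole if a number of a shift passes 4.17 or a number of a turn 7.16, either way. A call with a gripper value outside its range is refused whole. The fingers move at their own pace and stop on an object; "force" is the grip in N (left out, the last holds). Time passes only in rows, so rows that do not move let the fingers close. It gives the time, the measured TCP pose, the force and the opening at its end, in the units of the state.
- r.get_state(): the state, without advancing time (a new reading comes with each control period).
- r.snapshot(name): name is "scene" or "top"; returns a dict with "color" (384x512x3 uint8, red, green, blue), "fov_y" (degrees; the focal length in pixels is half the picture's height over the tangent of half this angle, whatever the lens; pixels are square), "cx", "cy" (the principal point, pixels), "k1" (the pictures are not rectified: a ray, as slopes to the right and down, at radius r is drawn at 1 + k1 r^2 times it, then the intrinsics apply), "extrinsics" (4x4, takes a point from world to camera coordinates). Camera axes: x right, y up, looking along -z (the intrinsics and any distortion apply to the point x, -y, -z); pixel columns grow to the right and rows downward; lengths in m; the calibration is good to about 2 mm. A picture is of the moment at which its call begins. There is no depth.
- r.finish_job(): hands the job in, once; it reports no verdict.
The state is a dict: "clock": time; "q": joint angles; "qd": joint speeds; "joint_torque": joint torques, N m; "tool_pos": TCP position; "eef_rot": TCP orientation; "contact_force": force on the tool from outside, world axes, zero at the start; "moment": the same for the moment, N m; "opening": opening from 0.0 (shut) to 1.0 (fully open).
Only numpy, scipy, OpenCV 4.12 (cv2) and the standard library are available. Lean on these libraries where they do the work, as an engineer would, in place of code of your own. Each camera call takes 0.05 s, during which the arm holds its last target. There are 200 camera calls.

### The job

Gently stand the half-bottle from the front left of the bar upright between the two jaws of the bottle clamp and let go of it. Then turn the round black clamp knob clockwise until the needle on the white dial settles at the green set marker, without ever driving it into the red. Leave the bottle clamped and upright, the marker where it is set and the other things as they stand.

Things in the scene. Friction and masses are not known exactly. Their poses are not given: they have to be found in the camera images.
- bottle_mid (a point): The half-bottle to clamp: dark green glass, red foil, standing alone at the front left. Body 58 mm in diameter up to 145 mm, neck 31 mm in diameter from 150 to 234 mm above its foot; about 0.66 kg, 235 mm high. This point lies on its axis, 117.5 mm above its foot; z points up the bottle.
- clamp: Grey bottle clamp fixed on the bar, 405 x 112 mm. Origin on the bar top under the bottle's place; x runs from the knob (-x) to the dial (+x), roughly to the robot's left; z up. Base plate top 14 mm above the bar; two rubber V-jaws at 34 to 84 mm: the knob drives the one on its side, the other is sprung (2 N/mm) and moves the needle. Dial housing 87 mm high, drive box under the knob 60 mm.
- seat (a point): Where to set the bottle's foot: top of the base plate, between the open jaws, on the clamp's x axis. There the bottle clears the sprung jaw by 7 mm and the driven jaw by 5 to 15 mm (varies, not measured), sideways about 8 mm. As the clamp closes, the bottle is pushed up to 20 mm along the clamp's +x.
- knob_grip (a point): On the upright axis of the round black knob, at the height to grip it (90 mm above the bar). Knob 44 mm across, from 74 to 102 mm above the bar; drive box top 60 mm. Clockwise from above closes the driven jaw about 8 mm per rad; it stays where it is left. It needs 2.3 to 4 rad in all, so several grasps. Torque about 0.35 N m free, up to 0.6 N m under load.
- dial_centre (a point): Pivot of the needle on top of the dial housing, 87 mm above the bar.
- needle_tip (a point): Tip of the black needle, 45 mm from its pivot. It rests until both jaws grip the bottle (idle travel first), then swings clockwise seen from above, 0.09 rad per mm of the sprung jaw, about 0.7 rad per rad of knob. The red zone begins 1.1 rad from its rest position (24 N on the bottle).
- set_mark (a point): The green set marker at the rim of the dial: the point 45 mm from the pivot, in line with the marker, where the needle tip must come. It is set 0.55 to 0.85 rad clockwise from the needle's rest.
Things that resemble listed ones, but are neither listed nor needed, are in the scene too. Leave any orange look-alike of the part that bears bottle_mid alone.

How it is judged:
By the outcome, as a careful person would: the job done as asked, in the order asked, and still so for the second after the job is handed in, with the robot touching nothing.
It also fails if it takes over 72 s, if anything falls off the work surface, if the arm or the gripper's body presses on something with over 40 N, if the wrist force passes 120 N, or if a joint passes its speed limit or range.

## Working session

There is one attempt and no reset: what is moved stays moved. The work goes in short steps, Python scripts to look and compute and a tool call to move; the robot and the scene stay as the last step left them, time stands still between calls to the robot, and variables do not carry over. Pictures are saved under pics/ and viewed, about 8 in all and at most 12, crops included, and the job is handed in when it is done.

Besides the shell and the picture viewer there is one more tool, called after "Call:" in YAML: its name, and indented under it one key for each argument. drive_tool: Moves the arm, as the interface text tells. Its arguments: {"type":"object","properties":{"deltas":{"type":"array","items":{"type":"array"}},"force":{"type":"number"}},"required":["deltas"]}

```bash
ls; mkdir -p pics; cat > h.py <<'E'
import numpy as np, cv2
from scipy.spatial.transform import Rotation as R
from plant import r
def snap(n,fn=None):
    s=r.snapshot(n)
    if fn: cv2.imwrite('pics/'+fn,s['color'][:,:,::-1])
    return s
def ray(s,u,v):
    f=192/np.tan(np.radians(s['fov_y'])/2)
    K=np.array([[f,0,s['cx']],[0,f,s['cy']],[0,0,1]])
    p=cv2.undistortPoints(np.array([[[u,v]]],float),K,np.array([s['k1'],0,0,0,0.]))[0,0]
    E=np.array(s['extrinsics']);d=E[:3,:3].T@np.array([p[0],-p[1],-1]);o=-E[:3,:3].T@E[:3,3]
    return o,d
def onz(s,u,v,z):
    o,d=ray(s,u,v);return o+d*(z-o[2])/d[2]
def proj(s,P):
    f=192/np.tan(np.radians(s['fov_y'])/2)
    E=np.array(s['extrinsics']);c=E[:3,:3]@np.array(P)+E[:3,3];x,y=c[0]/-c[2],-c[1]/-c[2]
    k=1+s['k1']*(x*x+y*y);return np.array([s['cx']+f*x*k,s['cy']+f*y*k])
def st():
    t=r.get_state();print(t['clock'],np.round(t['tool_pos'],4),np.round(R.from_quat(t['eef_rot']).as_matrix(),3).tolist(),np.round(t['contact_force'],1),t['opening'],np.round(t['q'],2))
E
python3 - <<'E'
from h import *
a=snap('scene','s0.png');b=snap('top','t0.png')
for s in(a,b):
    E=np.array(s['extrinsics']);print(-E[:3,:3].T@E[:3,3],s['fov_y'],s['k1'])
st()
E
```

```text
pics
[0.01315601 0.35422085 0.69618689] 54.71834814793362 -0.08245604207878125
[0.45874096 0.07022743 1.04922588] 50.924037056302296 -0.13178320466814109
0.1 [ 0.1385 -0.6089  0.249 ] [[-0.0, 0.222, -0.975], [0.002, -0.975, -0.222], [-1.0, -0.002, 0.0]] [-0.4 -0.1 -0.2] 1.0057278664114992 [ 1.38  0.69 -0.19  1.57  0.16  0.9  -0.22]
```

View pics/s0.png

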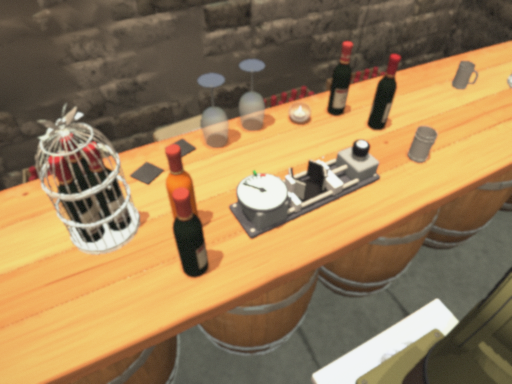

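View pics/t0.png

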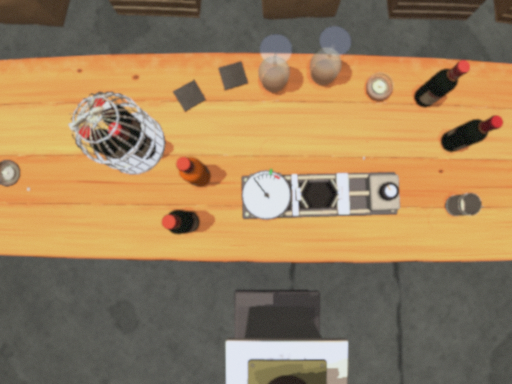

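The scene view shows the green half-bottle at (190,245), with the orange look-alike behind it, and the clamp with its dial at (262,193) and knob at (360,148). In the top view the bottle foil is at (170,222), the dial at (266,195) and the knob at (390,191).

```bash
python3 - <<'E'
from h import *
a=cv2.imread('pics/s0.png');b=cv2.imread('pics/t0.png')
c1=cv2.resize(b[160:240,150:250],(400,320),interpolation=2);c2=cv2.resize(a[140:280,150:290],(320,320),interpolation=2)
c3=cv2.resize(b[160:230,235:410],(720,288),interpolation=2)
im=np.zeros((612,720,3),np.uint8);im[:320,:400]=c1;im[:320,400:720]=c2;im[324:612]=c3
cv2.imwrite('pics/c0.png',im)
s=r.snapshot('top');c=snap('scene')
hsv=cv2.cvtColor(s['color'],cv2.COLOR_RGB2HSV)
def comp(m,x0,y0,x1,y1,n):
    q=np.zeros_like(m);q[y0:y1,x0:x1]=m[y0:y1,x0:x1]
    k,l,S,C=cv2.connectedComponentsWithStats(q.astype(np.uint8))
    for i in range(1,k):
        if S[i,4]>5: print(n,S[i],C[i].round(1))
H,Sv,V=[hsv[...,i].astype(int) for i in range(3)]
comp(((H<8)|(H>172))&(Sv>120)&(V>90),150,200,210,240,'foil')
comp((Sv<50)&(V>190),240,165,293,222,'dial')
comp((H>40)&(H<80)&(Sv>100),240,165,293,222,'green')
comp(((H<8)|(H>172))&(Sv>120),240,165,293,222,'red')
comp((V<60),370,170,400,215,'knob')
comp((V<70),293,170,345,220,'jaws')
comp((V<100),243,172,290,218,'needle')
h2=cv2.cvtColor(c['color'],cv2.COLOR_RGB2HSV);H,Sv,V=[h2[...,i].astype(int) for i in range(3)]
comp(((H<8)|(H>172))&(Sv>120)&(V>90),160,140,210,230,'sfoil')
comp((V<60),340,130,375,165,'sknob')
E
```

```text
foil [163 214  14  15 165] [169.4 221.3]
dial [ 243  172   47   46 1606] [265.8 195.1]
dial [286 174   7  16  29] [290.7 179.6]
knob [380 185   8  14  39] [382.2 192.4]
jaws [302 181  34  27 709] [319.  194.3]
jaws [300 203   4   5  13] [301.  205.5]
needle [288 181   2   5   7] [288.7 182.6]
needle [287 204   3   6  12] [288.3 207.2]
sfoil [166 144  16  28 323] [174.1 156.8]
sfoil [172 188  20  29 426] [182.  201.5]
sknob [353 146  15  11 102] [359.5 151.6]
```

View pics/c0.png

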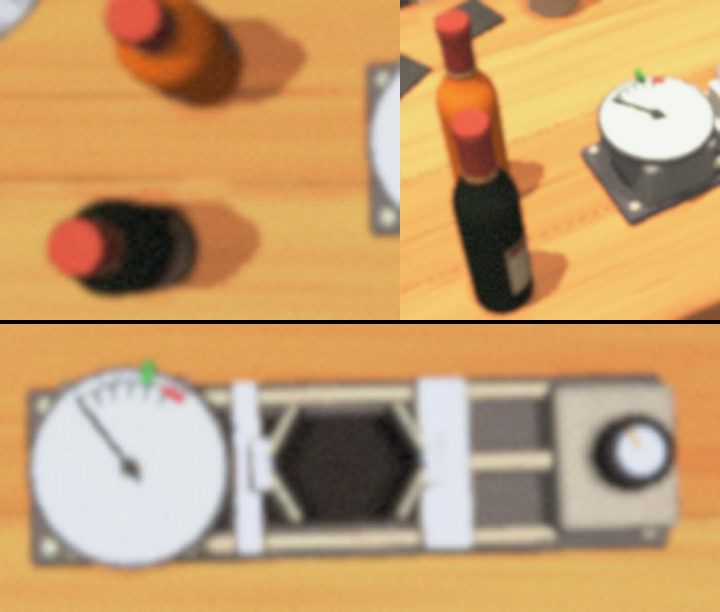

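The crops give these top-image pixels: dial pivot ≈(266.8,195), needle tip ≈(254.4,178), green marker ≈(271,172), red zone ≈(277,174), knob ≈(389.5,190.5) and bottle foil ≈(169.3,221.6). I want a closer look at the jaws.

```bash
python3 - <<'E'
from h import *
a=cv2.imread('pics/s0.png');b=cv2.imread('pics/t0.png')
im=np.zeros((600,720,3),np.uint8)
im[:300,:720]=cv2.resize(a[150:225,225:405],(720,300),interpolation=2)
im[300:600,:450]=cv2.resize(b[170:220,285:360],(450,300),interpolation=2)
cv2.imwrite('pics/c1.png',im)
t=snap('top');s=snap('scene')
print('foil',onz(t,169.3,221.6,.235), 'scene', onz(s,180.5,195,.235))
p=onz(t,266.8,195,.087);n=onz(t,254.4,178,.087);g=onz(t,271,172,.088);k=onz(t,390.3,190,.102)
print('piv',p,'tip',n,'g',g,'knob',k)
an=lambda q:np.arctan2(q[1]-p[1],q[0]-p[0])
print('needle->mark cw',an(n)-an(g),np.hypot(*(n-p)[:2]),np.hypot(*(g-p)[:2]))
C=lambda x,y:(235+x/4.114,160+(y-324)/4.114)
for nm,x,y,z in[('bl',32,392,.014),('bl2',36,565,.014),('tr',662,378,.014),('br',667,545,.014),('Lapex',271,465,.084),('Rapex',422,460,.084),('sk',360,462,.014)]:
    print(nm,onz(t,*C(x,y),z))
E
```

```text
foil [0.45671218 0.2566819  0.235     ] scene [0.45121313 0.26002871 0.235     ]
piv [0.52283632 0.05739293 0.087     ] tip [0.56339049 0.08753733 0.087     ] g [0.57818755 0.04786264 0.088     ] knob [ 0.53694251 -0.23749764  0.102     ]
needle->mark cw 0.8097136873472407 0.05053044931372157 0.0561656947060477
bl [0.57483841 0.11891432 0.014     ]
bl2 [0.46645585 0.11492473 0.014     ]
tr [ 0.58879017 -0.28188761  0.014     ]
br [ 0.48243672 -0.28379124  0.014     ]
Lapex [ 0.52566219 -0.02449163  0.084     ]
Rapex [ 0.52955024 -0.11329664  0.084     ]
sk [ 0.53300223 -0.08737119  0.014     ]
```

View pics/c1.png

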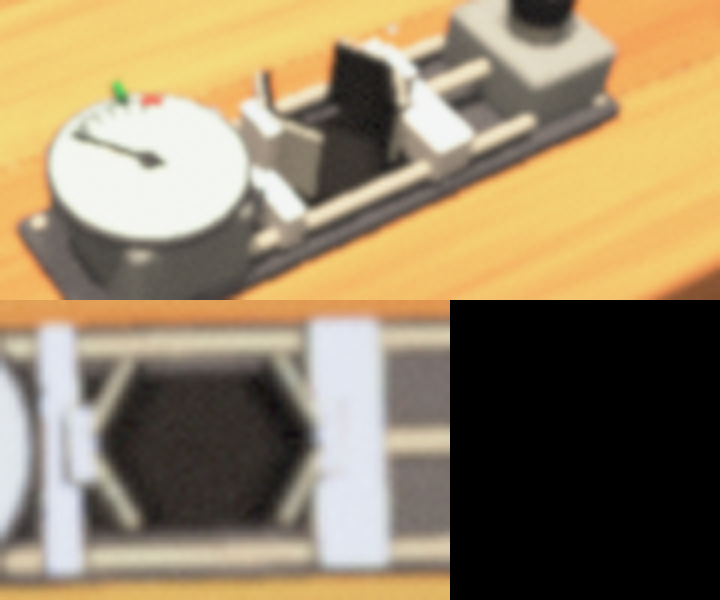

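The jaws are clear. The inner apexes are at top-image pixels ≈(302.7,195) and (336,194.5), so the seat is ≈(0.528,-0.067). The bottle is ≈(0.456,0.257) and the knob ≈(0.537,-0.2375). I'll go over to the bottle.

Call:
drive_tool:
  deltas:
    - [[0,0,0],[-0.7,-1.0,-1.6],8.8]
    - [[0,0,0],[-0.7,-2.1,-3.3],8.8]
    - [[0,0,0],[-0.7,-2.1,-3.3],8.8]
    - [[0,0,0],[-0.7,-2.1,-3.3],8.8]
    - [[0,0,0],[-0.7,-2.1,-3.3],8.8]
    - [[0,0,0],[-0.7,-2.1,-3.3],8.8]
    - [[0,0,0],[-0.7,-2.1,-3.3],8.8]
    - [[0,0,0],[-0.7,-2.1,-3.3],8.8]
    - [[0,0,0],[-0.7,-2.1,-3.3],8.8]
    - [[0,0,0],[-0.7,-2.1,-3.3],8.8]
    - [[0,0,0],[-0.7,-2.1,-3.3],8.8]
    - [[0,0,0],[-0.7,-2.1,-3.3],8.8]

```text
clock: 1.3
tool_pos: [0.4558, -0.2887, 0.3342]
eef_rot: [0.703, 0.079, -0.703, 0.079]
contact_force: [0.6, -0.3, -0.8]
opening: 1.0
```

Call:
drive_tool:
  deltas:
    - [[0,0,0],[0,-4.0,-0.8],8.8]
    - [[0,0,0],[0,-4.0,-0.8],8.8]
    - [[0,0,0],[0,-4.0,-0.8],8.8]
    - [[0,0,0],[0,-4.0,-0.8],8.8]
    - [[0,0,0],[0,-4.0,-0.8],8.8]
    - [[0,0,0],[0,-4.0,-0.8],8.8]
    - [[0,0,0],[0,-4.0,-0.8],8.8]
    - [[0,0,0],[0,-4.0,-0.8],8.8]
    - [[0,0,0],[0,-4.0,-0.8],8.8]
    - [[0,0,0],[0,-4.0,-0.8],8.8]
    - [[0,0,0],[0,-4.0,-0.8],8.8]
    - [[0,0,0],[0,0,0],8.8]

```text
clock: 2.3
tool_pos: [0.4418, 0.1684, 0.3343]
eef_rot: [0.703, 0.086, -0.701, 0.081]
contact_force: [0.8, 0.2, 0.7]
opening: 1.0
```

```bash
python3 - <<'E'
from h import *
st()
s=snap('scene','s1.png')
E
```

```text
2.3 [0.4418 0.1684 0.3343] [[0.001, 0.236, -0.972], [0.007, -0.972, -0.236], [-1.0, -0.007, -0.003]] [0.8 0.2 0.7] 0.9996000015844579 [-0.25  0.38 -0.3   1.89  0.14  0.88 -1.95]
```

Call:
drive_tool:
  deltas:
    - [[0,0,0],[0,-2.8,-1.1],8.8]
    - [[0,0,0],[0,-2.8,-1.1],8.8]
    - [[0,0,0],[0,-2.8,-1.2],8.8]
    - [[0,0,0],[1,0,0],8.8]
    - [[0,0,0],[2,0,0],8.8]
    - [[0,0,0],[2,0,0],8.8]
    - [[0,0,0],[2,0,0],8.8]
    - [[0,0,0],[0,0,0],8.8]
    - [[0,0,0],[0,0,0],8.8]

```text
clock: 3.1
tool_pos: [0.4573, 0.2463, 0.2633]
eef_rot: [-0.702, -0.078, 0.703, -0.079]
contact_force: [0.0, -0.4, 0.9]
opening: 1.003
```

```bash
python3 - <<'E'
from h import *
st()
s=snap('scene');t=snap('top')
P=r.get_state()['tool_pos']
print(proj(s,P),proj(t,P))
im=np.hstack([cv2.resize(s['color'][110:290,100:270],(340,360)),cv2.resize(t['color'][140:260,110:240],(390,360))])
cv2.imwrite('pics/c2.png',im[:,:,::-1])
E
```

```text
3.1 [0.4573 0.2463 0.2633] [[-0.002, 0.221, -0.975], [-0.002, -0.975, -0.221], [-1.0, 0.001, 0.002]] [ 0.  -0.4  0.9] 1.0029842655244219 [-0.41  0.54 -0.27  1.86  0.2   0.77 -2.13]
[183.72812048 177.52238064] [170.5277807  220.85648007]
```

View pics/c2.png

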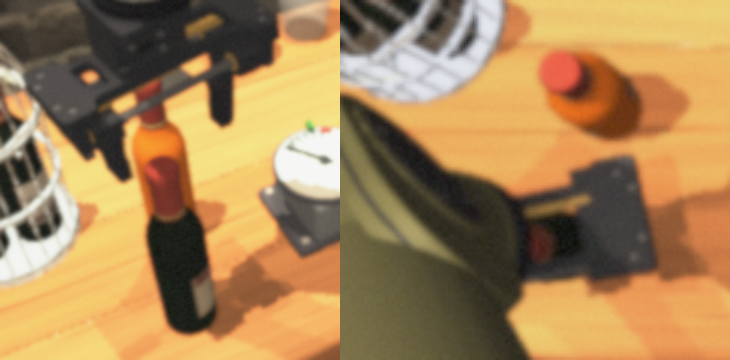

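The bottle stands between the open fingers, seen in both crops. I need about 11 mm more in +y, then descend and grip.

Call:
drive_tool:
  deltas:
    - [[0,0,0],[0,-1.1,0],8.8]
    - [[0,0,0],[2,0,0],8.8]
    - [[0,0,0],[2,0,0],8.8]
    - [[0,0,0],[2,0,0],8.8]
    - [[0,0,0],[0.6,0,0],8.8]
    - [[0,0,0],[0,0,0],6]
    - [[0,0,0],[0,0,0],4]
    - [[0,0,0],[0,0,0],3.4]
    - [[0,0,0],[0,0,0],3]
    - [[0,0,0],[0,0,0],2.5]
    - [[0,0,0],[0,0,0],2.5]
    - [[0,0,0],[0,0,0],2.5]
  force: 20

```text
clock: 4.2
tool_pos: [0.4552, 0.2585, 0.1981]
eef_rot: [0.703, 0.079, -0.702, 0.079]
contact_force: [-1.4, -0.2, -0.4]
opening: 0.494
```

Call:
drive_tool:
  deltas:
    - [[0,0,0],[0,0,0],2.0]
    - [[0,0,0],[0,0,0],2.0]
    - [[0,0,0],[0,0,0],2.0]
  force: 25

```text
clock: 4.45
tool_pos: [0.455, 0.2586, 0.1978]
eef_rot: [0.703, 0.079, -0.703, 0.079]
contact_force: [0.4, 1.1, 0.7]
opening: 0.345
```

Call:
drive_tool:
  deltas:
    - [[0,0,0],[0,0,0],2.0]
    - [[0,0,0],[-0.3,0,0],2.0]
    - [[0,0,0],[-0.7,0,0],2.0]
    - [[0,0,0],[-1.2,0,0],2.0]
    - [[0,0,0],[-1.5,0,0],2.0]
    - [[0,0,0],[-2,0,0],2.0]
    - [[0,0,0],[-2,0,0],2.0]
    - [[0,0,0],[-1.8,0,0],2.0]
    - [[0,0,0],[-1.5,0,0],2.0]
    - [[0,0,0],[-1,0,0],2.0]
    - [[0,0,0],[0,0,0],2.0]

```text
clock: 5.37
tool_pos: [0.4554, 0.2586, 0.3195]
eef_rot: [0.704, 0.079, -0.702, 0.079]
contact_force: [1.2, 0.3, -6.2]
opening: 0.341
```

Call:
drive_tool:
  deltas:
    - [[0,0,0],[0,0.8,0],2.0]
    - [[0,0,0],[0,1.8,0],2.0]
    - [[0,0,0],[0,2.8,0],2.0]
    - [[0,0,0],[0,3.4,0],2.0]
    - [[0,0,0],[0,3.6,0],2.0]
    - [[0,0,0],[0,3.6,0],2.0]
    - [[0,0,0],[0,3.6,0],2.0]
    - [[0,0,0],[0,3.6,0],2.0]
    - [[0,0,0],[0,3.4,0.1],2.0]
    - [[0,0,0],[0,2.8,0],2.0]
    - [[0,0,0],[0,1.9,0],2.0]
    - [[0,0,0],[0,1.2,0],2.0]

```text
clock: 6.37
tool_pos: [0.5249, -0.0632, 0.3161]
eef_rot: [-0.701, -0.077, 0.704, -0.078]
contact_force: [-0.2, -0.6, -6.6]
opening: 0.342
```

Call:
drive_tool:
  deltas:
    - [[0,0,0],[0,0.8,0],2.0]
    - [[0,0,0],[0,0,0],2.0]
    - [[0,0,0],[0,0,0],2.0]
    - [[0,0,0],[0,0,0],2.0]

```text
clock: 6.7
tool_pos: [0.5276, -0.0643, 0.3175]
eef_rot: [-0.702, -0.081, 0.703, -0.079]
contact_force: [-0.1, 0.3, -7.4]
opening: 0.339
```

```bash
python3 - <<'E'
from h import *
st()
s=snap('scene');t=snap('top')
P=np.array(r.get_state()['tool_pos']);zf=P[2]-.198
for p in[(P[0],P[1],zf),(P[0],P[1],zf+.145),(.528,-.067,.014)]: print(proj(s,p),proj(t,p))
im=cv2.resize(s['color'][60:230,210:400],(760,680))[80:680]
im=np.zeros((600,800,3),np.uint8)
im[:,:480]=cv2.resize(s['color'][50:230,230:374],(480,600))
im[:320,480:]=cv2.resize(t['color'][140:260,260:380],(320,320))
cv2.imwrite('pics/c3.png',im[:,:,::-1])
E
```

```text
6.7 [ 0.5276 -0.0643  0.3175] [[-0.001, 0.225, -0.974], [0.001, -0.974, -0.225], [-1.0, -0.002, 0.0]] [-0.1  0.3 -7.4] 0.3386587083706525 [ 0.21  0.49 -0.27  1.75  0.15  0.92 -1.47]
[307.39529987 160.90848397] [319.64624193 192.50069499]
[315.14514704 108.31179603] [330.31615262 187.13759853]
[303.46833667 191.67646327] [314.64953804 195.39418068]
```

View pics/c3.png

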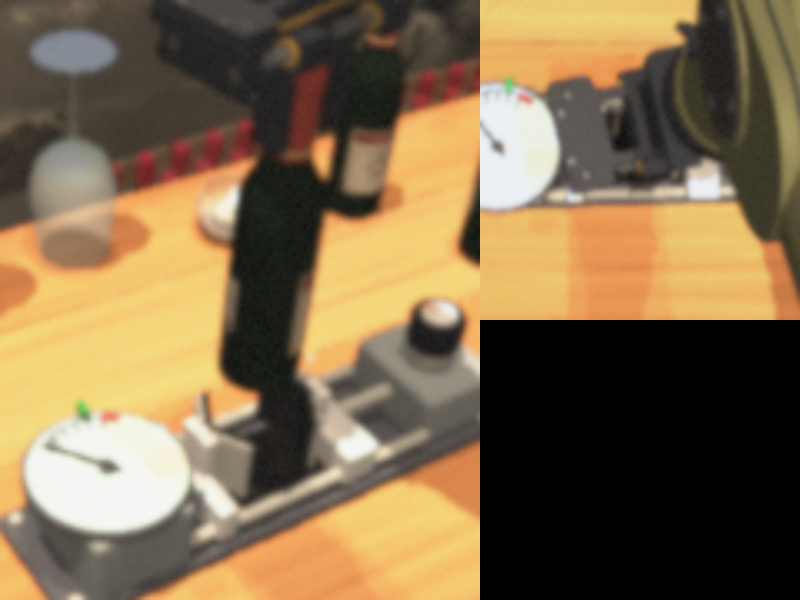

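```bash
python3 - <<'E'
from h import *
s=snap('scene')
for p in[(.5262,-.0285,.084),(.5296,-.110,.084),(.5228,.0574,.087),(.537,-.2375,.102),(.526,-.03,.034)]:
    q=proj(s,p);print(p,q,(q-[225,150])*4)
E
```

```text
(0.5262, -0.0285, 0.084) [293.39352367 177.20845129] [273.57409467 108.83380515]
(0.5296, -0.11, 0.084) [320.74818943 165.76868883] [382.99275773  63.07475531]
(0.5228, 0.0574, 0.087) [262.40580344 189.20629087] [149.62321375 156.82516346]
(0.537, -0.2375, 0.102) [360.79805567 143.54042659] [543.19222268 -25.83829365]
(0.526, -0.03, 0.034) [292.22409895 191.59274614] [268.89639578 166.37098457]
```

The bottle hangs upright under the TCP: its foot is at scene pixel (307.7,161), against (307.4,160.9) predicted. The jaw position also agrees across both views. Lowering.

Call:
drive_tool:
  deltas:
    - [[0,0,0],[0,0.3,0],2.0]
    - [[0,0,0],[0.7,0,0],2.0]
    - [[0,0,0],[1.3,0,0],2.0]
    - [[0,0,0],[1.5,0,0],2.0]
    - [[0,0,0],[1.5,0,0],2.0]
    - [[0,0,0],[1.5,0,0],2.0]
    - [[0,0,0],[1.3,0,0],2.0]
    - [[0,0,0],[1,0,0],2.0]
    - [[0,0,0],[0.6,0,0],2.0]
    - [[0,0,0],[0.4,0,0],2.0]
    - [[0,0,0],[0,0,0],2.0]
    - [[0,0,0],[0,0,0],2.0]

```text
clock: 7.85
tool_pos: [0.529, -0.0694, 0.22]
eef_rot: [0.703, 0.079, -0.702, 0.079]
contact_force: [-0.1, 0.2, -6.7]
opening: 0.34
```

Call:
drive_tool:
  deltas:
    - [[0,0,0],[0.2,-0.1,0],2.0]
    - [[0,0,0],[0.2,0,0],2.0]
    - [[0,0,0],[0.1,0,0],2.0]
    - [[0,0,0],[0,0,0],2.0]
    - [[0,0,0],[0,0,0],2.0]

```text
clock: 8.27
tool_pos: [0.5284, -0.0685, 0.2148]
eef_rot: [0.703, 0.079, -0.703, 0.079]
contact_force: [0.0, -0.1, -7.3]
opening: 0.343
```

Call:
drive_tool:
  deltas:
    - [[0,0,0],[0.1,0,0],2.0]
    - [[0,0,0],[0.1,0,0],2.0]
    - [[0,0,0],[0,0,0],2.0]
    - [[0,0,0],[0,0,0],2.0]

```text
clock: 8.6
tool_pos: [0.5283, -0.0685, 0.2127]
eef_rot: [-0.703, -0.079, 0.703, -0.079]
contact_force: [0.5, -1.3, -7.5]
opening: 0.342
```

Call:
drive_tool:
  deltas:
    - [[0,0,0],[0.1,0,0],2.0]
    - [[0,0,0],[0,0,0],2.0]
    - [[0,0,0],[0,0,0],2.0]

```text
clock: 8.85
tool_pos: [0.5286, -0.0684, 0.2118]
eef_rot: [0.703, 0.079, -0.703, 0.079]
contact_force: [0.1, 0.2, -6.4]
opening: 0.343
```

Call:
drive_tool:
  deltas:
    - [[0,0,0],[0.1,0,0],2.0]
    - [[0,0,0],[0,0,0],2.0]
    - [[0,0,0],[0,0,0],2.0]

```text
clock: 9.1
tool_pos: [0.5289, -0.0684, 0.2117]
eef_rot: [0.703, 0.079, -0.702, 0.079]
contact_force: [-1.6, 0.9, 5.3]
opening: 0.337
```

The bottle is seated, with contact felt at z=0.2117. I'll ease off, release and rise.

Call:
drive_tool:
  deltas:
    - [[0,0,0],[-0.1,0,0],3.0]
    - [[0,0,0],[0,0,0],3.4]
    - [[0,0,0],[0,0,0],4.0]
    - [[0,0,0],[0,0,0],5.0]
    - [[0,0,0],[0,0,0],6.5]
    - [[0,0,0],[0,0,0],7.5]
    - [[0,0,0],[0,0,0],7.5]
    - [[0,0,0],[-1,0,0],7.5]
    - [[0,0,0],[-2,0,0],7.5]
    - [[0,0,0],[-3,0,0],7.5]
    - [[0,0,0],[-3,0,0],7.5]
    - [[0,0,0],[0,0,0],7.5]
  force: 25

```text
clock: 10.1
tool_pos: [0.5317, -0.0683, 0.3077]
eef_rot: [0.707, 0.078, -0.699, 0.079]
contact_force: [1.1, 0.1, 0.4]
opening: 0.851
```

Call:
drive_tool:
  deltas:
    - [[0,0,0],[0,1.5,0.3],7.5]
    - [[0,0,0],[0,3.3,0.6],7.5]
    - [[0,0,0],[0,3.3,0.6],7.5]
    - [[0,0,0],[0,3.3,0.6],7.5]
    - [[0,0,0],[0,3.3,0.6],7.5]
    - [[0,0,0],[0,2,0.3],7.5]
    - [[-7,0,0],[0,0,0],7.5]
    - [[-7,0,0],[0,0,0],7.5]
    - [[-7,0,0],[0,0,0],7.5]
    - [[-7,0,0],[0,0,0],7.5]
    - [[-7,0,0],[0,0,0],7.5]
    - [[-7,0,0],[0,0,0],7.5]

```text
clock: 11.1
tool_pos: [0.5361, -0.238, 0.3021]
eef_rot: [0.627, 0.327, -0.627, 0.328]
contact_force: [0.0, 0.4, -0.4]
opening: 0.854
```

Call:
drive_tool:
  deltas:
    - [[-7,0,0],[0,0,0],7.5]
    - [[-7,0,0],[0,0,0],7.5]
    - [[-7,0,0],[0,0,0],7.5]
    - [[-7,0,0],[0,0,0],7.5]
    - [[-7,0,0],[0,0,0],7.5]
    - [[-7,0,0],[0,0,0],7.5]
    - [[-7,0,0],[0,0,0],7.5]
    - [[-7,0,0],[0,0,0],7.5]
    - [[-7,0,0],[0,0,0],7.5]
    - [[-7,0,0],[0,0,0],7.5]
    - [[-7,0,0],[0,0,0],7.5]
    - [[0,0,0],[0,0,0],7.5]

```text
clock: 12.1
tool_pos: [0.536, -0.2383, 0.3018]
eef_rot: [0.288, 0.646, -0.288, 0.646]
contact_force: [-0.3, 0.0, -0.8]
opening: 0.85
```

```bash
python3 - <<'E'
from h import *
st()
s=snap('scene');t=snap('top')
hsv=cv2.cvtColor(s['color'],cv2.COLOR_RGB2HSV)
im=np.zeros((560,800,3),np.uint8)
im[:,:500]=cv2.resize(s['color'][90:230,230:355],(500,560))
im[:300,500:]=cv2.resize(s['color'][90:190,300:400],(300,300))
cv2.imwrite('pics/c4.png',im[:,:,::-1])
for p in[(.528,-.0675,.014),(.528,-.0675,.249),(.528,-.0675,.159)]: print(proj(s,p),(proj(s,p)-[230,90])*4)
E
```

```text
12.1 [ 0.536  -0.2383  0.3018] [[-0.0, 0.743, 0.669], [0.0, 0.669, -0.743], [-1.0, -0.0, -0.0]] [-0.3  0.  -0.8] 0.8500826199680618 [ 0.8   0.68 -0.84  1.6   0.55  1.11  0.55]
[303.63257655 191.61122119] [294.53030621 406.44488478]
[315.29199539 114.26444195] [341.16798157  97.0577678 ]
[310.3271754  147.48981515] [321.30870158 229.95926059]
```

View pics/c4.png

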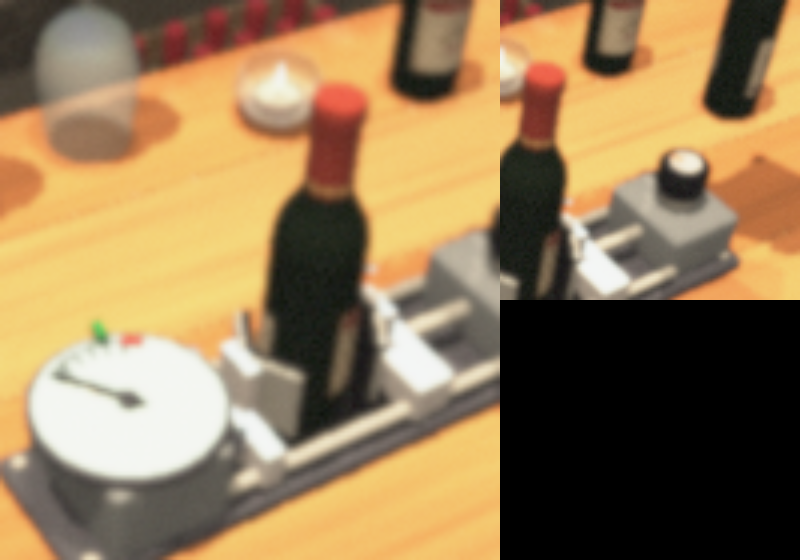

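The bottle stands upright between the jaws, with its foil top at crop (340,97) as predicted, the needle at rest and the knob top at scene pixel ≈(362,144). I'll wind the wrist back and descend to the knob.

Call:
drive_tool:
  deltas:
    - [[-7,0,0],[1,0,0],7.5]
    - [[-7,0,0],[1.5,0,0],7.5]
    - [[-7,0,0],[1.5,0,0],7.5]
    - [[-7,0,0],[1.5,0,0],7.5]
    - [[-7,0,0],[1.5,0,0],7.5]
    - [[-7,0,0],[1.5,0,0],7.5]
    - [[-7,0,0],[1.5,0,0],7.5]
    - [[-7,0,0],[1.5,0,0],7.5]
    - [[-7,0,0],[1.5,0,0],7.5]
    - [[-7,0,0],[1.5,0,0],7.5]
    - [[-7,0,0],[1,0,0],7.5]
    - [[-7,0,0],[1,0,0],7.5]

```text
clock: 13.2
tool_pos: [0.536, -0.2382, 0.1359]
eef_rot: [-0.218, 0.673, 0.218, 0.672]
contact_force: [-0.3, -0.5, 0.6]
opening: 0.853
```

```bash
python3 - <<'E'
from h import *
st()
E
```

```text
13.2 [ 0.536  -0.2382  0.1359] [[-0.001, -0.587, 0.809], [-0.001, 0.809, 0.587], [-1.0, -0.0, -0.001]] [-0.3 -0.5  0.6] 0.8531826021095346 [ 0.88  1.   -1.04  1.76  1.02  1.02  1.63]
```

Call:
drive_tool:
  deltas:
    - [[-7,0,0],[1,0,0],7.5]
    - [[-7,0,0],[1,0,0],7.5]
    - [[-7,0,0],[1,0,0],7.5]
    - [[-7,0,0],[1,0,0],7.5]
    - [[-3,0,0],[0.8,0,0],7.5]
    - [[0,0,0],[0.5,0,0],7.5]
    - [[0,0,0],[0,0,0],6]
    - [[0,0,0],[0,0,0],5]
    - [[0,0,0],[0,0,0],4]
    - [[0,0,0],[0,0,0],3.5]
    - [[0,0,0],[0,0,0],3.5]
    - [[0,0,0],[0,0,0],3.5]
  force: 20

```text
clock: 14.2
tool_pos: [0.5357, -0.2376, 0.0843]
eef_rot: [-0.389, 0.591, 0.389, 0.59]
contact_force: [-2.4, 0.8, 4.7]
opening: 0.496
```

Call:
drive_tool:
  deltas:
    - [[0,0,0],[0,0,0],3.5]
    - [[0,0,0],[0,0,0],3.5]
    - [[0,0,0],[0,0,0],3.5]
    - [[0,0,0],[0,0,0],3.5]
  force: 45

```text
clock: 14.53
tool_pos: [0.5357, -0.2376, 0.0843]
eef_rot: [-0.389, 0.591, 0.39, 0.59]
contact_force: [-3.7, 0.8, 5.6]
opening: 0.49
```

```bash
python3 - <<'E'
from h import *
st();print(r.get_state()['moment'])
E
```

```text
14.5333 [ 0.5357 -0.2376  0.0843] [[-0.001, -0.919, 0.394], [0.0, 0.394, 0.919], [-1.0, 0.001, -0.0]] [-3.7  0.8  5.6] 0.49045933983204953 [ 0.89  1.11 -1.08  1.78  1.16  1.04  2.07]
[ 0.36379953  0.7785017  -0.08027094]
```

Call:
drive_tool:
  deltas:
    - [[3,0,0],[0,0,0],3.5]
    - [[6,0,0],[0,0,0],3.5]
    - [[6,0,0],[0,0,0],3.5]
    - [[6,0,0],[0,0,0],3.5]
    - [[6,0,0],[0,0,0],3.5]
    - [[6,0,0],[0,0,0],3.5]
    - [[6,0,0],[0,0,0],3.5]
    - [[6,0,0],[0,0,0],3.5]
    - [[6,0,0],[0,0,0],3.5]
    - [[6,0,0],[0,0,0],3.5]
    - [[3,0,0],[0,0,0],3.5]
    - [[0,0,0],[0,0,0],3.5]

```text
clock: 15.53
tool_pos: [0.5359, -0.2378, 0.0842]
eef_rot: [-0.042, 0.706, 0.042, 0.706]
contact_force: [-3.3, -0.1, 6.2]
opening: 0.484
```

```bash
cat > dial.py <<'E'
from h import *
def dial(s):
    # pivot: fit from white disc rim; angles math-ccw in world
    hsv=cv2.cvtColor(s['color'],cv2.COLOR_RGB2HSV)
    h=[int(v) for v in np.round(proj(s,(.5228,.0574,.087)))]
    m=((hsv[...,1]<70)&(hsv[...,2]>175)).astype(np.uint8);q=np.zeros_like(m);q[h[1]-28:h[1]+28,h[0]-30:h[0]+30]=m[h[1]-28:h[1]+28,h[0]-30:h[0]+30]
    c=max(cv2.findContours(q,cv2.RETR_EXTERNAL,cv2.CHAIN_APPROX_NONE)[0],key=cv2.contourArea)
    W=np.array([onz(s,*p[0],.087)[:2] for p in cv2.convexHull(c)],np.float32)
    (cx,cy),rad=cv2.minEnclosingCircle(W)
    g=255-cv2.cvtColor(s['color'],cv2.COLOR_RGB2GRAY).astype(float)
    S=lambda im,a,rr:cv2.remap(im.astype(np.float32),*[np.array([[proj(s,(cx+x*np.cos(a),cy+x*np.sin(a),.087))[i] for x in rr]],np.float32) for i in(0,1)],cv2.INTER_LINEAR).mean()
    A=np.radians(np.arange(-60,90,1.))
    v=np.array([S(g,a,np.arange(.016,.036,.002)) for a in A])
    k=v.argmax();w=np.clip(v[max(k-8,0):k+9]-np.median(v)-.4*(v[k]-np.median(v)),0,None);na=(w*A[max(k-8,0):k+9]).sum()/w.sum()
    C=s['color'].astype(float)
    gr=np.array([S(np.clip(C[...,1]-np.maximum(C[...,0],C[...,2]),0,None),a,np.arange(.046,.062,.002)) for a in A])
    w=np.clip(gr-.4*gr.max(),0,None);ga=(w*A).sum()/w.sum()
    return dict(c=(round(cx,4),round(cy,4),round(rad,4)),needle=round(na,3),pk=round(v[k]-np.median(v),1),mark=round(ga,3),gpk=round(gr.max(),1),diff=round(na-ga,3))
if __name__=='__main__':
    st();print('M',np.round(r.get_state()['moment'],2))
    for n in('scene','top'):
        try: print(n,dial(snap(n)))
        except Exception as e: print(n,'fail',e)
E
python3 dial.py
python3 - <<'E'
from dial import *
import types
# rest reference from first pictures
for n,f in(('scene','s0'),('top','t0')):
    s=r.snapshot(n);s['color']=cv2.imread(f'pics/{f}.png')[:,:,::-1].copy();print('rest',n,dial(s))
E
```

```text
15.5333 [ 0.5359 -0.2378  0.0842] [[-0.0, -0.118, 0.993], [-0.001, 0.993, 0.118], [-1.0, -0.001, -0.001]] [-3.3 -0.1  6.2] 0.48440117140110206 [ 0.82  1.04 -0.91  1.78  1.06  0.9   1.1 ]
M [ 0.33  0.63 -0.07]
scene {'c': (0.5244, 0.039, 0.0785), 'needle': np.float64(1.485), 'pk': np.float32(60.4), 'mark': np.float64(0.154), 'gpk': np.float32(50.4), 'diff': np.float64(1.331)}
top {'c': (0.5251, 0.0638, 0.0604), 'needle': np.float64(0.535), 'pk': np.float32(61.3), 'mark': np.float64(-0.258), 'gpk': np.float32(50.3), 'diff': np.float64(0.793)}
rest scene {'c': (0.5254, 0.0391, 0.0782), 'needle': np.float64(1.486), 'pk': np.float32(61.9), 'mark': np.float64(0.152), 'gpk': np.float32(50.9), 'diff': np.float64(1.334)}
rest top {'c': (0.5267, 0.0626, 0.06), 'needle': np.float64(0.612), 'pk': np.float32(64.3), 'mark': np.float64(-0.242), 'gpk': np.float32(53.6), 'diff': np.float64(0.854)}
```

```bash
python3 - <<'E'
s=open('dial.py').read()
a=s.index("    hsv=");b=s.index("    g=255")
s=s[:a]+"    top=np.array(s['extrinsics'])[2,2]>.9\n    cx,cy=onz(s,*((266.6,195.) if top else (263.1,189.9)),.087)[:2];rad=0\n"+s[b:]
open('dial.py','w').write(s)
E
python3 dial.py
python3 - <<'E'
from dial import *
for n,f in(('scene','s0'),('top','t0')):
    s=r.snapshot(n);s['color']=cv2.imread(f'pics/{f}.png')[:,:,::-1].copy();print('rest',n,dial(s))
E
```

```text
15.7333 [ 0.5359 -0.2378  0.0843] [[-0.001, -0.12, 0.993], [-0.0, 0.993, 0.12], [-1.0, -0.0, -0.001]] [-4.3  0.8  6.1] 0.49073633190634036 [ 0.82  1.04 -0.91  1.78  1.06  0.9   1.1 ]
M [ 0.32  0.65 -0.12]
scene {'c': (np.float64(0.5201), np.float64(0.0571), 0), 'needle': np.float64(0.633), 'pk': np.float32(60.5), 'mark': np.float64(-0.153), 'gpk': np.float32(36.4), 'diff': np.float64(0.786)}
top {'c': (np.float64(0.5228), np.float64(0.0579), 0), 'needle': np.float64(0.669), 'pk': np.float32(63.4), 'mark': np.float64(-0.145), 'gpk': np.float32(46.1), 'diff': np.float64(0.815)}
rest scene {'c': (np.float64(0.5201), np.float64(0.0571), 0), 'needle': np.float64(0.632), 'pk': np.float32(66.4), 'mark': np.float64(-0.153), 'gpk': np.float32(35.2), 'diff': np.float64(0.784)}
rest top {'c': (np.float64(0.5228), np.float64(0.0579), 0), 'needle': np.float64(0.669), 'pk': np.float32(64.9), 'mark': np.float64(-0.146), 'gpk': np.float32(46.3), 'diff': np.float64(0.815)}
```

```bash
python3 - <<'E'
from h import *
t=snap('top','t2.png');s=snap('scene','s2.png')
a=cv2.imread('pics/t0.png');b=cv2.imread('pics/t2.png')
for y in(174,177,213,216):
  for im in(a,b): print(y,im[y,320:370:1].min(1).tolist())
E
python3 -c "
import cv2,numpy as np
a=cv2.imread('pics/s1.png')[110:220,240:400];b=cv2.imread('pics/s2.png')[110:220,240:400]
cv2.imwrite('pics/c5.png',cv2.resize(np.hstack([a,b]),(800,275),interpolation=2))"
```

```text
174 [106, 106, 107, 112, 110, 114, 110, 114, 115, 116, 116, 116, 116, 113, 113, 122, 162, 210, 222, 221, 224, 223, 223, 222, 221, 223, 220, 203, 166, 145, 141, 137, 139, 139, 137, 137, 140, 141, 141, 142, 143, 144, 143, 141, 142, 146, 143, 135, 118, 107]
174 [106, 109, 113, 112, 114, 113, 114, 116, 118, 115, 116, 113, 126, 171, 214, 224, 225, 225, 225, 224, 223, 225, 223, 219, 197, 160, 143, 142, 137, 142, 142, 143, 143, 141, 135, 134, 129, 129, 128, 128, 129, 128, 128, 125, 122, 122, 121, 115, 104, 91]
177 [171, 173, 173, 172, 175, 174, 172, 172, 170, 172, 169, 172, 170, 166, 151, 142, 175, 215, 226, 226, 226, 225, 225, 225, 226, 224, 225, 218, 190, 165, 154, 153, 151, 148, 149, 147, 147, 148, 146, 146, 144, 145, 143, 140, 140, 139, 127, 105, 92, 110]
177 [155, 151, 147, 148, 153, 158, 164, 171, 170, 170, 169, 154, 148, 182, 217, 227, 228, 228, 228, 227, 229, 227, 227, 223, 213, 178, 162, 160, 159, 158, 157, 153, 150, 149, 142, 136, 130, 121, 119, 112, 106, 102, 95, 94, 92, 84, 84, 82, 77, 81]
213 [166, 162, 162, 159, 162, 159, 162, 156, 157, 154, 149, 146, 145, 146, 145, 142, 132, 134, 169, 201, 212, 213, 214, 212, 214, 214, 214, 214, 206, 181, 147, 131, 129, 128, 128, 127, 128, 126, 129, 129, 127, 126, 126, 126, 126, 119, 117, 114, 115, 111]
213 [166, 166, 164, 162, 162, 163, 161, 163, 160, 159, 152, 146, 137, 130, 160, 202, 215, 215, 216, 215, 216, 216, 216, 215, 214, 205, 176, 144, 128, 130, 126, 126, 125, 125, 124, 122, 124, 128, 132, 129, 133, 131, 131, 128, 127, 120, 113, 111, 105, 105]
216 [95, 96, 94, 95, 91, 94, 91, 91, 92, 93, 95, 96, 92, 95, 90, 92, 91, 97, 95, 97, 98, 97, 92, 97, 94, 97, 100, 100, 91, 94, 90, 93, 90, 92, 94, 89, 92, 92, 90, 89, 88, 86, 90, 91, 86, 91, 93, 92, 95, 94]
216 [95, 93, 92, 96, 92, 94, 93, 92, 93, 95, 99, 99, 99, 98, 92, 94, 95, 98, 98, 100, 98, 96, 94, 97, 99, 99, 100, 94, 92, 95, 94, 93, 92, 92, 93, 93, 94, 92, 92, 90, 88, 92, 90, 88, 91, 88, 89, 91, 90, 90]
```

View pics/c5.png

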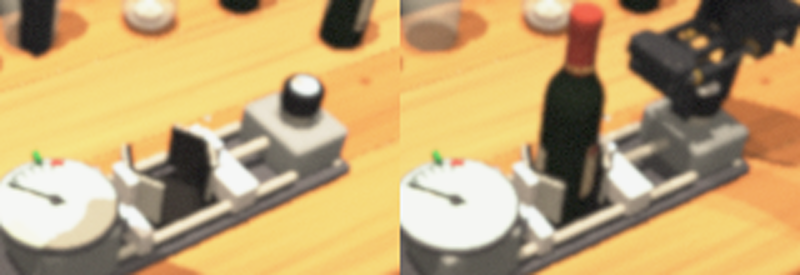

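The driven jaw moved about 8.5 mm for the 60° turn, so the grip isn't slipping. The needle is still at rest and the bottle upright. Continuing.

Call:
drive_tool:
  deltas:
    - [[3,0,0],[0,0,0],3.5]
    - [[4,0,0],[0,0,0],3.5]
    - [[4,0,0],[0,0,0],3.5]
    - [[4,0,0],[0,0,0],3.5]
    - [[4,0,0],[0,0,0],3.5]
    - [[4,0,0],[0,0,0],3.5]
    - [[4,0,0],[0,0,0],3.5]
    - [[4,0,0],[0,0,0],3.5]
    - [[4,0,0],[0,0,0],3.5]
    - [[4,0,0],[0,0,0],3.5]
    - [[4,0,0],[0,0,0],3.5]
    - [[4,0,0],[0,0,0],3.5]

```text
clock: 17.03
tool_pos: [0.5358, -0.238, 0.0842]
eef_rot: [0.243, 0.664, -0.243, 0.664]
contact_force: [-4.1, -1.0, 6.7]
opening: 0.488
```

Call:
drive_tool:
  deltas:
    - [[3,0,0],[0,0,0],3.5]
    - [[3,0,0],[0,0,0],3.5]
    - [[3,0,0],[0,0,0],3.5]
    - [[3,0,0],[0,0,0],3.5]
    - [[3,0,0],[0,0,0],3.5]
    - [[3,0,0],[0,0,0],3.5]
    - [[3,0,0],[0,0,0],3.5]
    - [[3,0,0],[0,0,0],3.5]
    - [[0,0,0],[0,0,0],3.5]

```text
clock: 17.78
tool_pos: [0.5358, -0.2381, 0.0842]
eef_rot: [0.375, 0.599, -0.376, 0.599]
contact_force: [-3.9, 0.3, 6.1]
opening: 0.488
```

```bash
python3 dial.py
```

```text
17.7833 [ 0.5358 -0.2381  0.0842] [[-0.001, 0.9, 0.436], [-0.001, 0.436, -0.9], [-1.0, -0.001, 0.001]] [-3.9  0.3  6.1] 0.4882803305809936 [ 0.7   0.95 -0.66  1.79  0.86  0.71  0.01]
M [0.08 0.54 0.17]
scene {'c': (np.float64(0.5201), np.float64(0.0571), 0), 'needle': np.float64(0.302), 'pk': np.float32(59.9), 'mark': np.float64(-0.153), 'gpk': np.float32(36.4), 'diff': np.float64(0.455)}
top {'c': (np.float64(0.5228), np.float64(0.0579), 0), 'needle': np.float64(0.317), 'pk': np.float32(64.2), 'mark': np.float64(-0.145), 'gpk': np.float32(46.5), 'diff': np.float64(0.462)}
```

Call:
drive_tool:
  deltas:
    - [[2,0,0],[0,0,0],3.5]
    - [[3,0,0],[0,0,0],3.5]
    - [[3,0,0],[0,0,0],3.5]
    - [[3,0,0],[0,0,0],3.5]
    - [[3,0,0],[0,0,0],3.5]
    - [[3,0,0],[0,0,0],3.5]
    - [[3,0,0],[0,0,0],3.5]
    - [[3,0,0],[0,0,0],3.5]
    - [[1,0,0],[0,0,0],3.5]
    - [[0,0,0],[0,0,0],3.5]
    - [[0,0,0],[0,0,0],3.5]

```text
clock: 18.8
tool_pos: [0.5356, -0.2382, 0.0842]
eef_rot: [0.491, 0.509, -0.492, 0.509]
contact_force: [-3.7, 0.6, 6.2]
opening: 0.487
```

```bash
python3 dial.py
```

```text
18.8 [ 0.5356 -0.2382  0.0842] [[-0.001, 0.999, 0.035], [-0.001, 0.035, -0.999], [-1.0, -0.001, 0.001]] [-3.7  0.6  6.2] 0.4870002505432751 [ 0.65  0.93 -0.55  1.79  0.77  0.65 -0.33]
M [-0.01  0.65  0.3 ]
scene {'c': (np.float64(0.5201), np.float64(0.0571), 0), 'needle': np.float64(0.047), 'pk': np.float32(48.3), 'mark': np.float64(-0.152), 'gpk': np.float32(36.5), 'diff': np.float64(0.199)}
top {'c': (np.float64(0.5228), np.float64(0.0579), 0), 'needle': np.float64(0.047), 'pk': np.float32(72.5), 'mark': np.float64(-0.145), 'gpk': np.float32(47.2), 'diff': np.float64(0.192)}
```

Call:
drive_tool:
  deltas:
    - [[2,0,0],[0,0,0],3.5]
    - [[2,0,0],[0,0,0],3.5]
    - [[2,0,0],[0,0,0],3.5]
    - [[2,0,0],[0,0,0],3.5]
    - [[2,0,0],[0,0,0],3.5]
    - [[2,0,0],[0,0,0],3.5]
    - [[2,0,0],[0,0,0],3.5]
    - [[0,0,0],[0,0,0],3.5]
    - [[0,0,0],[0,0,0],3.5]

```text
clock: 19.65
tool_pos: [0.5356, -0.2382, 0.0842]
eef_rot: [-0.549, -0.445, 0.55, -0.445]
contact_force: [-3.4, 0.6, 7.7]
opening: 0.489
```

```bash
python3 dial.py; python3 - <<'E'
from h import *
s=snap('scene');t=snap('top')
im=np.hstack([cv2.resize(t['color'][165:225,240:296],(420,450),interpolation=2),cv2.resize(s['color'][165:215,235:285],(370,450),interpolation=2)])
cv2.imwrite('pics/c6.png',im[:,:,::-1])
E
```

```text
19.65 [ 0.5356 -0.2382  0.0842] [[-0.001, 0.978, -0.208], [-0.001, -0.208, -0.978], [-1.0, -0.001, 0.001]] [-3.4  0.6  7.7] 0.4890554694107979 [ 0.62  0.91 -0.49  1.79  0.71  0.62 -0.52]
M [-0.    0.65  0.3 ]
scene {'c': (np.float64(0.5201), np.float64(0.0571), 0), 'needle': np.float64(-0.102), 'pk': np.float32(43.8), 'mark': np.float64(-0.153), 'gpk': np.float32(36.9), 'diff': np.float64(0.051)}
top {'c': (np.float64(0.5228), np.float64(0.0579), 0), 'needle': np.float64(-0.113), 'pk': np.float32(64.1), 'mark': np.float64(-0.146), 'gpk': np.float32(48.4), 'diff': np.float64(0.033)}
```

View pics/c6.png

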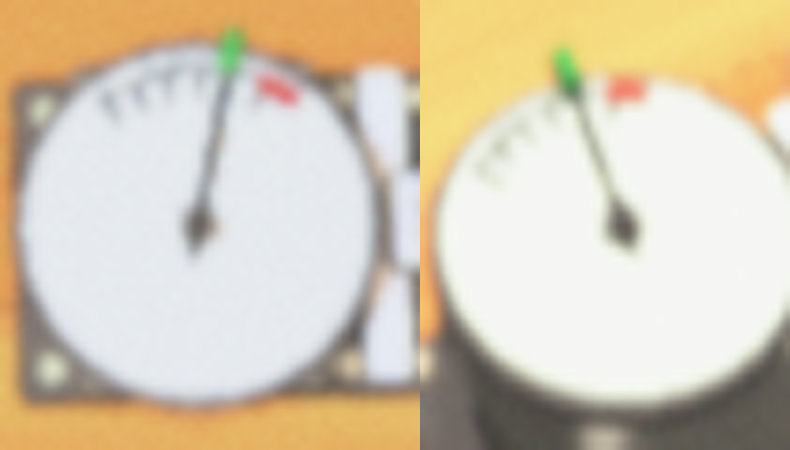

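Both views show the needle almost in line with the green marker and clear of red. I'll do a finer check that doesn't depend on the pivot estimate: a line fitted through the needle, extended to the marker.

```bash
cat > fine.py <<'E'
from h import *
st()
for n in('top','scene'):
    s=snap(n);C=s['color'].astype(float);g=255-C.mean(2)
    u,v=(266.6,195.) if n=='top' else (263.1,189.9)
    c=onz(s,u,v,.087)[:2];P=[]
    for rr in np.arange(-.008,.041,.002):   # needle centre across rays x=+rr
        ys=np.arange(-.014,.010,.0005)
        px=np.array([proj(s,(c[0]+rr,c[1]+y-.12*rr,.087)) for y in ys],np.float32)
        w=cv2.remap(g.astype(np.float32),px[None,:,0],px[None,:,1],cv2.INTER_LINEAR)[0]
        w=np.clip(w-np.median(w)-.4*(w.max()-np.median(w)),0,None)
        P.append((c[0]+rr,c[1]+(w*(ys-.12*rr)).sum()/w.sum()))
    P=np.array(P)
    gr=np.clip(C[...,1]-np.maximum(C[...,0],C[...,2])-15,0,None);yy,xx=np.nonzero(gr);k=(abs(xx-u)<30)&(yy<v)&(yy>v-35);w=gr[yy[k],xx[k]]
    m=onz(s,(xx[k]*w).sum()/w.sum(),(yy[k]*w).sum()/w.sum(),.088)
    for lo in(0,10): # full / outer part
        a,b=np.polyfit(P[lo:,0],P[lo:,1],1);R_=m[0]-c[0]
        print(n,lo,'line slope',round(a,3),'pivot resid mm',round(1e3*(a*c[0]+b-c[1]),2),'marker ahead (cw rad) of line',round((a*m[0]+b-m[1])/R_,3), 'mark',m.round(4))
E
python3 fine.py
```

```text
19.85 [ 0.5356 -0.2381  0.0842] [[-0.001, 0.978, -0.208], [-0.001, -0.208, -0.978], [-1.0, -0.001, 0.001]] [-3.9  0.3  7.7] 0.4865315123171762 [ 0.62  0.91 -0.49  1.79  0.71  0.62 -0.52]
top 0 line slope -0.173 pivot resid mm 1.54 marker ahead (cw rad) of line 0.001 mark [0.5789 0.0496 0.088 ]
top 10 line slope -0.179 pivot resid mm 1.67 marker ahead (cw rad) of line -0.002 mark [0.5789 0.0496 0.088 ]
scene 0 line slope -0.186 pivot resid mm 2.18 marker ahead (cw rad) of line 0.005 mark [0.5798 0.0478 0.088 ]
scene 10 line slope -0.184 pivot resid mm 2.09 marker ahead (cw rad) of line 0.006 mark [0.5798 0.0478 0.088 ]
```

The fitted needle line passes through the marker within 0.006 rad in both views. I'll release the knob and rise.

Call:
drive_tool:
  deltas:
    - [[0,0,0],[0,0,0],4.6]
    - [[0,0,0],[0,0,0],5.2]
    - [[0,0,0],[0,0,0],6]
    - [[0,0,0],[0,0,0],7]
    - [[0,0,0],[0,0,0],7.5]
    - [[0,0,0],[0,0,0],7.5]
    - [[0,0,0],[-1,0,0],7.5]
    - [[0,0,0],[-2,0,0],7.5]
    - [[0,0,0],[-3,0,0],7.5]
    - [[0,0,0],[-3,0,0],7.5]
    - [[0,0,0],[-3,0,0],7.5]
    - [[0,0,0],[0,0,0],7.5]

```text
clock: 20.95
tool_pos: [0.5398, -0.2381, 0.2101]
eef_rot: [0.553, 0.441, -0.548, 0.447]
contact_force: [0.5, -0.3, 0.6]
opening: 0.851
```

```bash
python3 fine.py; python3 - <<'E'
from h import *
s=snap('scene');t=snap('top')
im=np.zeros((600,800,3),np.uint8)
im[:,:500]=cv2.resize(s['color'][85:235,230:355],(500,600),interpolation=2)
im[:320,500:]=cv2.resize(t['color'][165:225,240:296],(300,320),interpolation=2)
cv2.imwrite('pics/c7.png',im[:,:,::-1])
E
```

```text
20.95 [ 0.5398 -0.2381  0.2101] [[0.011, 0.977, -0.211], [-0.003, -0.211, -0.978], [-1.0, 0.011, 0.0]] [ 0.5 -0.3  0.6] 0.850724085582083 [ 0.69  0.75 -0.62  1.71  0.56  0.85 -0.39]
top 0 line slope -0.174 pivot resid mm 1.55 marker ahead (cw rad) of line 0.0 mark [0.5789 0.0496 0.088 ]
top 10 line slope -0.181 pivot resid mm 1.72 marker ahead (cw rad) of line -0.004 mark [0.5789 0.0496 0.088 ]
scene 0 line slope -0.187 pivot resid mm 2.21 marker ahead (cw rad) of line 0.005 mark [0.5799 0.0478 0.088 ]
scene 10 line slope -0.184 pivot resid mm 2.11 marker ahead (cw rad) of line 0.006 mark [0.5799 0.0478 0.088 ]
```

View pics/c7.png

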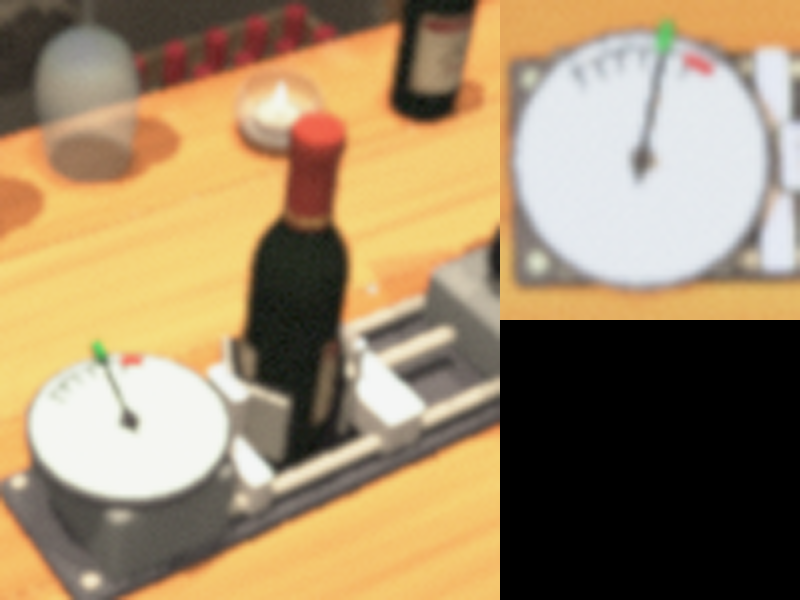

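The bottle is clamped and upright, and after release the needle still points at the green marker, clear of red. The gripper is clear of everything, so I'm handing in.

```bash
python3 -c "
from h import *
print(r.finish_job())"
```

```text
the job is handed in; nothing more can be done
None
```

The half-bottle is standing upright in the clamp, and the needle is settled at the green set marker. I handed the job in at about 21 s, well inside the 72 s limit.

- **Bottle:** I gripped it by the neck and set it on the seat, feeling contact at the base plate before letting go. It stood upright and free before I touched the knob.
- **Knob:** I turned it clockwise about 170° in a single grasp. The needle swung about 0.8 rad and stopped short of the red. I then let go and raised the gripper clear.

**Last checks, after release:**
- The line fitted through the needle passes the marker within 0.006 rad in both cameras, unchanged by letting go. In the pictures the bottle looks upright between the jaws, and the needle is clear of the red.
- **One disagreement:** my earlier angle readings, taken from a hand-estimated dial pivot, put the needle 0.03 to 0.05 rad short of the marker. The line fit shows that pivot estimate was about 2 mm off, so I trusted the line fit.

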